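# Find the empty cells of a dark sample box by touch and store two jars

### The job

Store the two amber sample jars that stand on the worktop in the blue light-tight box, one in each of its two empty cells; the spring shutters hide which two of the six cells are empty. Before moving a jar, feel down through the shutters with the fingers to find the empty cells, then push each jar down through the shutters of its cell until it stands flat on the cell's floor. Leave the beaker, the wash bottle and the marker where they are.

Things in the scene. Friction and masses are not known exactly. Their poses are not given: they have to be found in the camera images.
- box: blue light-tight box, fixed, 112 (x) x 164 (y) x 54 (z) mm, origin at the centre of its underside, z up. In its top 6 cells, 2 along x by 3 along y, each 44 x 44 mm, 52 mm centre to centre, 8 mm walls, inner floor 6 mm above the worktop. Four cells, which differ each time, hold one jar (like jar_1) on the floor; two are empty. Shut shutters hide this (see cell_1, cell_2)
- cell_1 (a point): middle of a cell's mouth, at the box top: near row (box -x), left (+y); axes as the box. Each cell is shut by two slippery grey half shutters, flush on top, hinged on its +y and -y walls, swinging down, reaching 22 mm into the cell; weak springs shut them: pushing fingers or a jar through takes about 1 to 2 N, a jar laid on them does not open them; a fast push gives a brief bump at first
- cell_2 (a point): middle of a cell's mouth, at the box top: near row, middle; axes as the box. Pressing down in the middle of any cell, closed fingertips meet a stored jar's cap 28 mm below the top; in an empty cell they meet nothing before the rigid floor 48 mm below the top. Fingers that hold a jar do not fit into a cell
- cell_3 (a point): middle of a cell's mouth, at the box top: near row, right (-y); axes as the box
- cell_4 (a point): middle of a cell's mouth, at the box top: far row (box +x), left (+y); axes as the box
- cell_5 (a point): middle of a cell's mouth, at the box top: far row, middle; axes as the box
- cell_6 (a point): middle of a cell's mouth, at the box top: far row, right (-y); axes as the box
- jar_1: amber glass sample jar with white screw cap, 32 mm diameter (base tapered to 26 mm), 20 mm tall, about 30 g, standing on the worktop to the right of the box; origin at the centre of its underside, z up; to be stored
- jar_2: amber glass sample jar with white screw cap, 32 mm diameter (base tapered to 26 mm), 20 mm tall, about 30 g, standing on the worktop to the right of the box; origin at the centre of its underside, z up; to be stored
- beaker_small: bystander: small clear beaker, 50 x 55 x 58 mm, standing left of the box; origin at the centre of its underside
- wash_bottle: bystander: white wash bottle with bent spout, 75 x 90 x 171 mm, standing right of the jars; origin at the centre of its underside
- marker_red: bystander: red and white marker pen, 17 x 135 x 16 mm, lying in front of the box along its own y; origin at the centre of its underside
Mind the look-alikes: they are no part of the job. What is shaped like the jar_2 but red is not meant.

How it is judged:
On the way, in this order (a step that is already met when the one before it is completed fails the run):
1. the fingers feel down through the shutters into a cell of the box while both jars still stand where they were (contact force between the fingers and box above 0.3 N and z of the grasp point in the frame of box below 0.066 m and distance of each of jar_1, jar_2 from where it was at the start of the episode below 0.01 m), for 0.1 s.
2. one of the jars stands on the floor of an empty cell (((z of jar_1 in the frame of box below 0.01 m and x of jar_1 in the frame of box between -0.05 and 0.05 m and y of jar_1 in the frame of box between -0.076 and 0.076 m and angle between jar_1's own z axis and vertical below 0.2 rad) or (z of jar_2 in the frame of box below 0.01 m and x of jar_2 in the frame of box between -0.05 and 0.05 m and y of jar_2 in the frame of box between -0.076 and 0.076 m and angle between jar_2's own z axis and vertical below 0.2 rad))), for 0.2 s.
At the end, for the whole second after the job is handed in: Both jars stand upright (within 0.2 rad) on the floor of a cell of the box (underside within 4 mm of the cell floor, so not on top of another jar), at rest (z of each of jar_1, jar_2 in the frame of box below 0.01 m and x of jar_1 in the frame of box between -0.05 and 0.05 m and y of jar_1 in the frame of box between -0.076 and 0.076 m and angle between each of jar_1, jar_2's own z axis and vertical below 0.2 rad and x of jar_2 in the frame of box between -0.05 and 0.05 m and y of jar_2 in the frame of box between -0.076 and 0.076 m and linear speed of each of jar_1, jar_2 below 0.02 m/s); the robot touches nothing.
It fails at once if the small beaker is moved more than 30 mm (distance of beaker_small from where it was at the start of the episode above 0.03 m).
It fails at once if the wash bottle is moved more than 30 mm (distance of wash_bottle from where it was at the start of the episode above 0.03 m).
It fails at once if the marker is moved more than 30 mm (distance of marker_red from where it was at the start of the episode above 0.03 m).
It also fails if it takes over 72 s, if anything falls off the work surface, if the arm or the gripper's body presses on something with over 40 N, if the wrist force passes 120 N, or if a joint passes its speed limit or range.

### The arm

A 6-joint arm with a two-finger parallel gripper is mounted at the origin on a cart in front of the work surface, level with it; the furniture and walls round the work are solid. World frame = base frame: x ahead of the robot, y to its left, z up, the work surface at z = 0. Lengths are in m, angles in rad, forces in N, time in s.
With the tool pointing down it reaches from about 0.325 to 0.775 m from the base axis. Payload 5.5 kg.
Tool frame: the origin (TCP) lies midway between the tips of the shut fingers; the grasp point (between the pads) lies grasp_offset behind it (grasp_offset is the distance from the TCP to the grasp point, in m); z points along the fingers, y is the line along which they close (so a half turn about z gives the same grasp; the last joint's range is limited). The gripper opens to 88 mm and grips with 3 to 60 N. Pads are 20 mm wide; open, the fingers measure 115 mm over their backs; the gripper's body (75 mm by 178 mm) begins 61 mm behind the grasp point.
Start: joints at [-1.376, 0.091, 1.231, -0, 1.82, -0.057], TCP at [0.149, -0.581, 0.223] pointing down, gripper open.
Joint ranges: [-2.87, 2.87], [-0.86, 2.18], [0.17, 2.46], [-1.51, 4.65], [0.06, 2.69], [-2.65, 2.65]. Speed limits (rad/s): [2.57, 2.57, 3.01, 3.14, 3.14, 3.14].

### API

Orientations are given as a 3x3 rotation matrix whose columns are the frame's x, y, z axes.
In Python, from station import * gives the robot as it stands.
- The arm moves only by the tool drive_tool, never from a script. Its argument "moves" is a list of rows, each a list of 3 entries, a list of its own where there are three numbers: the shift along the tool's x, y, z in normalised numbers (1 is 100 cm), then the turn, a rotation vector about the tool's x, y, z in fractions of the full range, 1 being 180 degrees, then the opening, from -1 (shut) to 1 (fully open). A call has 1 to 5 rows; each row is the pose to reach, as a shift and turn from the pose commanded when the call began, along the tool's axes at that moment; what a row does not reach only later rows make up. A row lasts 1/10 s, in which the tool goes at most 50 mm and 8.59 degrees, less where a joint would pass 70% of its speed; a pose out of reach is approached as far as the arm can. No shift or turn number may pass 1 either way. A call with a gripper value outside its range is refused whole. The fingers move at their own pace and stop on an object; "force" is the grip in N (left out, the last holds). Time passes only in rows, so rows that repeat a pose let the fingers close. It gives the time, the measured TCP pose, the force, the opening and the grip force at its end, in the units of the state.
- read_state(): the state, without advancing time (a new reading comes with each control period).
- capture(name): name is "scene" or "top" or "wrist"; returns (picture, depth): 480x640x3 uint8, red, green, blue; 480x640 float32, m along the optical axis (not along the pixel's ray), 0 where there is no reading.
- camera_model(name): a dict with "fovy" (degrees; the focal length in pixels is half the picture's height over the tangent of half this angle, whatever the lens; pixels are square), "cx", "cy" (the principal point, pixels), "dist_coeffs" ([k1, k2, p1, p2, k3] as OpenCV has them; the pictures are not rectified), "world_to_cam" (4x4, takes a point from world to camera coordinates). Camera axes: x right, y up, looking along -z (the intrinsics and any distortion apply to the point x, -y, -z); pixel columns grow to the right and rows downward; lengths in m; the calibration is good to about 2 mm. A picture is of the moment at which its call begins: read the wrist's pose just before it. camera_model takes no time and is no camera call; for the wrist camera it gives the pose at the moment of the call.
- hand_in(): hands the job in; it is judged then, once.
The state is a dict: "t": time; "joints": joint angles; "joint_vel": joint speeds; "joint_torque": joint torques, N m; "tcp_pos": TCP position; "tool_rot": TCP orientation; "wrist_force": force on the tool from outside, world axes, zero at the start; "moment": the same for the moment, N m; "width": finger opening in m; "gripper_force": force on a finger pad.
Only numpy, scipy, OpenCV 4.12 (cv2) and the standard library are available. Lean on these libraries where they do the work, as an engineer would, in place of code of your own. Each camera call takes 0.05 s, during which the arm holds its last target. There are 200 camera calls.

## Working session

There is one attempt and no reset: what is moved stays moved. The work goes in short steps, Python scripts to look and compute and a tool call to move; the robot and the scene stay as the last step left them, time stands still between calls to the robot, and variables do not carry over. Pictures are saved under pics/ and viewed, at most 10 in all, crops included, and the job is handed in when it is done.

Besides the shell and the picture viewer there is one more tool, called after "Call:" as name(argument=value, ...), one argument or row to a line, values as JSON. drive_tool: Moves the arm, as the interface text tells. Its arguments: {"type":"object","properties":{"moves":{"type":"array"},"force":{"type":"number"}},"required":["moves"]}

```bash
mkdir -p pics
cat > h.py <<'E'
from station import *
import numpy as np, cv2
def ray(name,uv,m=None):
    m=m or camera_model(name); f=240/np.tan(np.radians(m["fovy"])/2)
    K=np.array([[f,0,m["cx"]],[0,f,m["cy"]],[0,0,1]])
    p=cv2.undistortPoints(np.array(uv,float).reshape(-1,1,2),K,np.array(m["dist_coeffs"],float)).reshape(-1,2)
    d=np.c_[p[:,0],-p[:,1],-np.ones(len(p))]
    T=np.linalg.inv(np.array(m["world_to_cam"])); return T[:3,3],d@T[:3,:3].T
def onplane(name,uv,z,m=None):
    o,d=ray(name,uv,m); return o+d*((z-o[2])/d[:,2])[:,None]
def save(n,p): cv2.imwrite("pics/"+n+".png",p[:,:,::-1])
E
python3 - <<'E'
from h import *
s=read_state(); print({k:np.round(v,3).tolist() for k,v in s.items()})
try: print(grasp_offset)
except Exception as e: print(e)
for n in("top","scene"):
    p,d=capture(n); save(n+"0",p); np.savez("pics/"+n+"0",p=p,d=d); m=camera_model(n); print(n,m["fovy"],np.linalg.inv(np.array(m["world_to_cam"])).round(3).tolist())
E
```

```text
{'t': 0.0, 'joints': [-1.376, 0.092, 1.232, -0.0, 1.82, -0.057], 'joint_vel': [-0.001, -0.001, -0.002, -0.001, 0.001, -0.001], 'joint_torque': [0.0, -44.645, -40.645, 0.07, 0.029, -0.0], 'tcp_pos': [0.149, -0.581, 0.222], 'tool_rot': [[0.968, 0.249, -0.0], [0.249, -0.968, 0.002], [0.0, -0.002, -1.0]], 'wrist_force': [0.751, 0.053, -0.206], 'moment': [0.063, 0.013, -0.022], 'gripper_force': 0.0, 'width': 0.088}
0.0187
top 42.98401846437065 [[0.012, 0.986, -0.165, 0.266], [-1.0, 0.012, -0.001, -0.046], [0.001, 0.165, 0.986, 1.405], [0.0, 0.0, 0.0, 1.0]]
scene 53.24172491511474 [[0.887, 0.342, -0.309, 0.18], [-0.461, 0.638, -0.617, -0.698], [-0.014, 0.69, 0.723, 0.847], [0.0, 0.0, 0.0, 1.0]]
```

View pics/top0.png

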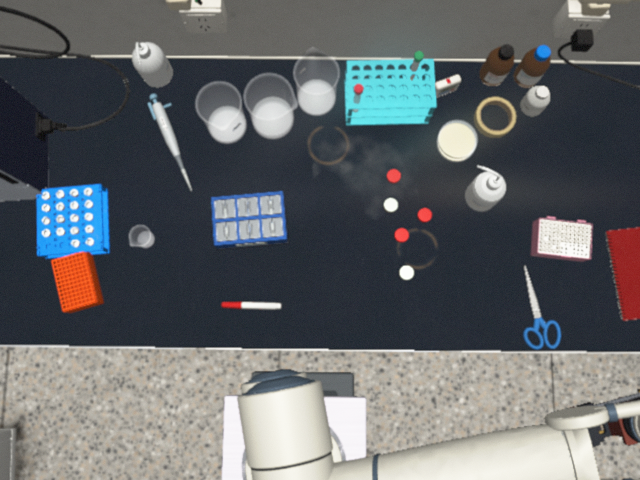

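View pics/scene0.png

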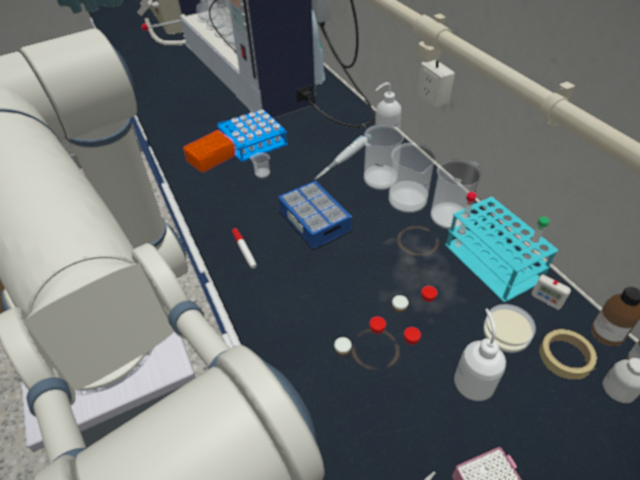

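The top view shows the box at about (249,218), with six grey cells. White-capped candidates are at (391,205) and (406,272). The red-capped look-alikes are at (393,176), (424,215) and (401,235). The scene view shows the white caps at (400,302) and (343,345). I choose the two white ones and check them in a crop.

Run:
```python
from h import *
out=[]
for n,(jx,bx) in {"top":(((375,410,190,285)),(205,295,185,250)),"scene":((325,415,290,360),(270,360,175,250))}.items():
    p=np.load(f"pics/{n}0.npz")["p"]; hsv=cv2.cvtColor(p,cv2.COLOR_RGB2HSV)
    def blobs(m,r,amin):
        z=np.zeros_like(m); z[r[2]:r[3],r[0]:r[1]]=m[r[2]:r[3],r[0]:r[1]]
        k,l,s,c=cv2.connectedComponentsWithStats(z,connectivity=4)
        return [(c[i],s[i]) for i in range(1,k) if s[i,4]>=amin]
    w=((hsv[:,:,1]<60)&(hsv[:,:,2]>150)).astype(np.uint8)
    for c,s in blobs(w,jx,30): print(n,"jar",c.round(1),s[2:],onplane(n,c,.02).round(4))
    g=((hsv[:,:,1]<75)&(hsv[:,:,2]>95)).astype(np.uint8)
    for c,s in blobs(g,bx,40): print(n,"cell",c.round(1),s[2:],onplane(n,[c,s[:2]+s[2:4]/2.-.5],.054).round(4).tolist())
    a=cv2.resize(p[bx[2]:bx[3],bx[0]:bx[1]],None,fx=4,fy=4,interpolation=2)
    b=cv2.resize(p[jx[2]:jx[3],jx[0]:jx[1]],None,fx=4,fy=4,interpolation=2)
    c=np.zeros((400,760,3),np.uint8); c[:a.shape[0],:a.shape[1]]=a; c[:b.shape[0],370:370+b.shape[1]]=b; out.append(c)
save("crop",cv2.resize(np.vstack([out[0],out[1][:300]]),(650,600)))
```

```text
top jar [390.6 204.4] [ 14  14 160] [[ 0.5897 -0.215   0.02  ]]
top jar [404.7 272.1] [ 11  15 136] [[ 0.4315 -0.2461  0.02  ]]
top cell [270.3 204.6] [ 22  20 388] [[0.5779, 0.0622, 0.054], [0.5781, 0.0618, 0.054]]
top cell [247.5 206.6] [ 22  20 387] [[0.5727, 0.114, 0.054], [0.5729, 0.114, 0.054]]
top cell [224.6 208.6] [ 22  20 389] [[0.5674, 0.1658, 0.054], [0.5676, 0.1661, 0.054]]
top cell [272. 227.] [ 22  21 389] [[0.5261, 0.0571, 0.054], [0.5262, 0.0561, 0.054]]
top cell [249.1 229. ] [ 22  21 388] [[0.521, 0.1088, 0.054], [0.521, 0.1078, 0.054]]
top cell [226. 231.] [ 21  21 390] [[0.5157, 0.1607, 0.054], [0.5157, 0.1607, 0.054]]
scene jar [399.8 301.5] [ 16  14 166] [[ 0.5907 -0.2169  0.02  ]]
scene jar [342.5 344.2] [ 16  15 196] [[ 0.4322 -0.2518  0.02  ]]
scene cell [311.2 190.8] [ 22  15 192] [[0.5682, 0.1638, 0.054], [0.5685, 0.1626, 0.054]]
scene cell [293.7 198.1] [ 23  15 207] [[0.5169, 0.159, 0.054], [0.5177, 0.1591, 0.054]]
scene cell [322.1 202. ] [ 22  15 209] [[0.5731, 0.1119, 0.054], [0.574, 0.1115, 0.054]]
scene cell [304.5 209.8] [ 23  16 223] [[0.5221, 0.1068, 0.054], [0.5235, 0.1072, 0.054]]
scene cell [333.7 213.8] [ 23  17 226] [[0.5784, 0.06, 0.054], [0.5786, 0.059, 0.054]]
scene cell [294.8 220.9] [ 15  21 105] [[0.4843, 0.0821, 0.054], [0.4847, 0.0816, 0.054]]
scene cell [315.7 222.1] [ 23  17 241] [[0.5268, 0.0548, 0.054], [0.5275, 0.0547, 0.054]]
```

View pics/crop.png

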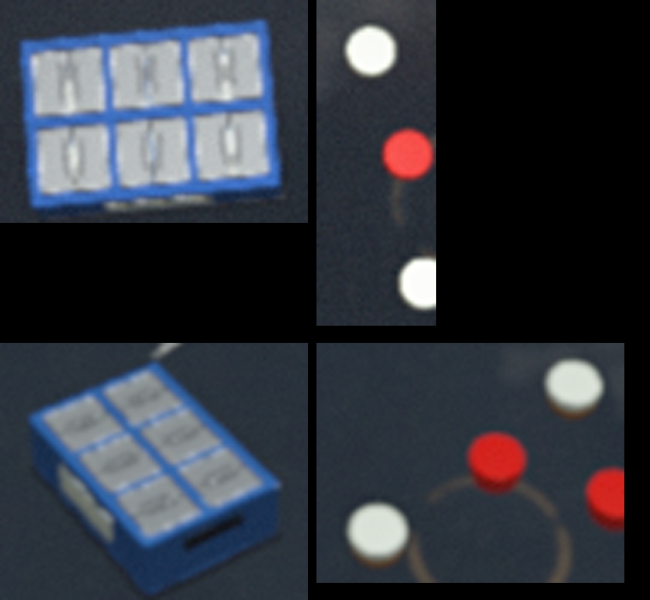

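The crop confirms two white-capped amber jars, at about (0.590,-0.216) and (0.432,-0.251). The reds are excluded. The box yaw is about 5.6°, with cell 3 at (0.5265,0.056).

The rows are not in the units I measure in: shifts go in shares of 100 cm and turns go in shares of 180 degrees. I convert before sending: 52.4 cm is 0.524, -52.3 cm is -0.523, 8.75 degrees is 0.0486.

Call:
drive_tool(
  moves=[
    [[0.524, -0.523, 0.06], [0, 0, 0.0486], -1],
    [[0.524, -0.523, 0.06], [0, 0, 0.0486], -1],
    [[0.524, -0.523, 0.06], [0, 0, 0.0486], -1],
    [[0.524, -0.523, 0.06], [0, 0, 0.0486], -1],
    [[0.524, -0.523, 0.06], [0, 0, 0.0486], -1],
  ],
  force=10,
)

```text
t: 0.6
tcp_pos: [0.2769, -0.3648, 0.2017]
tool_rot: [[0.995, 0.098, -0.0], [0.098, -0.995, 0.001], [-0.0, -0.001, -1.0]]
wrist_force: [1.1, -0.3, 0.3]
width: 0.0515
gripper_force: 0.0
```

To row units: -39.4 cm is -0.394, 29 cm is 0.29.

Call:
drive_tool(
  moves=[
    [[0.29, -0.394, 0.04], [0, 0, 0], -1],
    [[0.29, -0.394, 0.04], [0, 0, 0], -1],
    [[0.29, -0.394, 0.04], [0, 0, 0], -1],
    [[0.29, -0.394, 0.04], [0, 0, 0], -1],
    [[0.29, -0.394, 0.04], [0, 0, 0], -1],
  ],
)

```text
t: 1.1
tcp_pos: [0.404, -0.1504, 0.1817]
tool_rot: [[0.995, 0.099, 0.0], [0.099, -0.995, -0.0], [0.0, 0.0, -1.0]]
wrist_force: [0.8, -1.8, -0.7]
width: 0.011
gripper_force: 0.0
```

```bash
cat >> h.py <<'E'
C={1:(.516,.160),2:(.5215,.108),3:(.5265,.056),4:(.568,.165),5:(.573,.113),6:(.578,.061)}
def go(x,y,z):
    s=read_state(); R=np.array(s["tool_rot"]); d=np.array([x,y,z])-s["tcp_pos"]
    print("t",round(s["t"],2),np.round(s["tcp_pos"],4),"shift cm",(R.T@d*100).round(2),"w",round(s["width"],4),np.round(s["wrist_force"],1))
E
python3 -c "
from h import *
go(*C[3],.075)"
```

```text
t 1.1 [ 0.404  -0.1504  0.1817] shift cm [ 14.23 -19.33  10.67] w 0.011 [ 0.8 -1.8 -0.7]
```

To row units: -19.3 cm is -0.193, 14.2 cm is 0.142.

Call:
drive_tool(
  moves=[
    [[0.142, -0.193, 0.06], [0, 0, 0], -1],
    [[0.142, -0.193, 0.06], [0, 0, 0], -1],
    [[0.142, -0.193, 0.08], [0, 0, 0], -1],
    [[0.142, -0.193, 0.09], [0, 0, 0], -1],
    [[0.142, -0.193, 0.09], [0, 0, 0], -1],
  ],
)

```text
t: 1.6
tcp_pos: [0.523, 0.0502, 0.0943]
tool_rot: [[0.995, 0.099, 0.0], [0.099, -0.995, -0.0], [0.0, 0.0, -1.0]]
wrist_force: [0.6, -0.8, 0.4]
width: 0.0005
gripper_force: 0.0
```

Call:
drive_tool(
  moves=[
    [[0, 0, 0], [0, 0, 0], -1],
    [[0, 0, 0], [0, 0, 0], -1],
    [[0, 0, 0], [0, 0, 0], -1],
  ],
)

```text
t: 1.9
tcp_pos: [0.5225, 0.0474, 0.0959]
tool_rot: [[0.995, 0.098, 0.001], [0.098, -0.995, -0.0], [0.001, 0.001, -1.0]]
wrist_force: [-1.1, 0.5, 0.2]
width: 0.0002
gripper_force: 0.0
```

```bash
python3 -c "
from h import *
go(*C[3],.035)"
```

```text
t 1.9 [0.5225 0.0474 0.0959] shift cm [ 0.48 -0.82  6.09] w 0.0002 [-1.1  0.5  0.2]
```

To row units: 6 cm is 0.06, 5 cm is 0.05.

Call:
drive_tool(
  moves=[
    [[0.005, -0.008, 0.02], [0, 0, 0], -1],
    [[0.005, -0.008, 0.035], [0, 0, 0], -1],
    [[0.005, -0.008, 0.05], [0, 0, 0], -1],
    [[0.005, -0.008, 0.06], [0, 0, 0], -1],
    [[0.005, -0.008, 0.06], [0, 0, 0], -1],
  ],
)

```text
t: 2.4
tcp_pos: [0.5255, 0.056, 0.0334]
tool_rot: [[0.995, 0.098, -0.003], [0.098, -0.995, -0.0], [-0.003, -0.0, -1.0]]
wrist_force: [-1.0, 0.5, -0.8]
width: 0.0007
gripper_force: 0.6
```

To row units: 1.5 cm is 0.015, 1 cm is 0.01.

Call:
drive_tool(
  moves=[
    [[0, 0, 0.005], [0, 0, 0], -1],
    [[0, 0, 0.01], [0, 0, 0], -1],
    [[0, 0, 0.015], [0, 0, 0], -1],
    [[0, 0, 0.015], [0, 0, 0], -1],
  ],
)

```text
t: 2.8
tcp_pos: [0.5277, 0.0566, 0.0262]
tool_rot: [[0.995, 0.099, 0.003], [0.099, -0.995, -0.0], [0.003, 0.001, -1.0]]
wrist_force: [-13.3, -0.2, 27.5]
width: 0.0006
gripper_force: 14.9
```

```bash
python3 -c "
from h import *
go(*C[3],.02)"
```

```text
t 2.8 [0.5277 0.0566 0.0262] shift cm [-0.13  0.05  0.62] w 0.0006 [-13.3  -0.2  27.5]
```

Cell 3 is full: the tips met a cap at z = 0.026. On to cell 2.

To row units: -5.5 cm is -0.055, -5.2 cm is -0.052.

Call:
drive_tool(
  moves=[
    [[0, 0, -0.02], [0, 0, 0], -1],
    [[0, 0, -0.055], [0, 0, 0], -1],
    [[0, -0.015, -0.055], [0, 0, 0], -1],
    [[0, -0.052, -0.055], [0, 0, 0], -1],
    [[0, -0.052, -0.055], [0, 0, 0], -1],
  ],
)

```text
t: 3.3
tcp_pos: [0.5212, 0.1118, 0.0751]
tool_rot: [[0.995, 0.102, 0.0], [0.102, -0.995, 0.002], [0.001, -0.002, -1.0]]
wrist_force: [0.3, 0.1, -0.0]
width: 0.0009
gripper_force: 0.0
```

To row units: 4 cm is 0.04, 3 cm is 0.03.

Call:
drive_tool(
  moves=[
    [[0, 0, 0], [0, 0, 0], -1],
    [[0, 0, 0.01], [0, 0, 0], -1],
    [[0, 0, 0.02], [0, 0, 0], -1],
    [[0, 0, 0.03], [0, 0, 0], -1],
    [[0, 0, 0.04], [0, 0, 0], -1],
  ],
)

```text
t: 3.8
tcp_pos: [0.5214, 0.1079, 0.0339]
tool_rot: [[0.995, 0.098, -0.001], [0.098, -0.995, -0.0], [-0.001, 0.0, -1.0]]
wrist_force: [-0.4, 0.0, 1.2]
width: 0.0007
gripper_force: 0.5
```

To row units: 1.3 cm is 0.013, 1 cm is 0.01.

Call:
drive_tool(
  moves=[
    [[0, 0, 0.005], [0, 0, 0], -1],
    [[0, 0, 0.01], [0, 0, 0], -1],
    [[0, 0, 0.013], [0, 0, 0], -1],
    [[0, 0, 0.013], [0, 0, 0], -1],
  ],
)

```text
t: 4.2
tcp_pos: [0.5213, 0.1084, 0.0217]
tool_rot: [[0.995, 0.099, -0.001], [0.099, -0.995, -0.0], [-0.001, -0.0, -1.0]]
wrist_force: [-0.7, 0.4, -1.1]
width: 0.0006
gripper_force: 1.0
```

```bash
python3 -c "
from h import *
go(*C[2],.02)"
```

```text
t 4.2 [0.5213 0.1084 0.0217] shift cm [0.01 0.04 0.17] w 0.0006 [-0.7  0.4 -1.1]
```

Cell 2 looks empty. I confirm it against the floor with a light touch, then try cell 1.

To row units: 1.9 cm is 0.019, 1.6 cm is 0.016.

Call:
drive_tool(
  moves=[
    [[0, 0, 0.01], [0, 0, 0], -1],
    [[0, 0, 0.016], [0, 0, 0], -1],
    [[0, 0, 0.019], [0, 0, 0], -1],
    [[0, 0, 0.019], [0, 0, 0], -1],
    [[0, 0, 0.019], [0, 0, 0], -1],
  ],
)

```text
t: 4.7
tcp_pos: [0.5218, 0.1085, 0.0062]
tool_rot: [[0.995, 0.099, 0.001], [0.099, -0.995, -0.0], [0.001, 0.0, -1.0]]
wrist_force: [-8.4, -1.5, 19.1]
width: 0.0005
gripper_force: 10.2
```

To row units: -7.2 cm is -0.072, -1.5 cm is -0.015.

Call:
drive_tool(
  moves=[
    [[0, 0, -0.03], [0, 0, 0], -1],
    [[0, 0, -0.072], [0, 0, 0], -1],
    [[0, -0.015, -0.072], [0, 0, 0], -1],
    [[0, -0.052, -0.072], [0, 0, 0], -1],
    [[0, -0.052, -0.072], [0, 0, 0], -1],
  ],
)

```text
t: 5.2
tcp_pos: [0.5158, 0.1633, 0.0748]
tool_rot: [[0.995, 0.102, -0.0], [0.102, -0.995, 0.002], [-0.0, -0.002, -1.0]]
wrist_force: [-0.1, 1.2, 0.8]
width: 0.0005
gripper_force: 0.0
```

To row units: 4 cm is 0.04, 3 cm is 0.03.

Call:
drive_tool(
  moves=[
    [[0, 0, 0], [0, 0, 0], -1],
    [[0, 0, 0.01], [0, 0, 0], -1],
    [[0, 0, 0.02], [0, 0, 0], -1],
    [[0, 0, 0.03], [0, 0, 0], -1],
    [[0, 0, 0.04], [0, 0, 0], -1],
  ],
)

```text
t: 5.7
tcp_pos: [0.5163, 0.1596, 0.034]
tool_rot: [[0.995, 0.098, -0.001], [0.098, -0.995, -0.0], [-0.001, 0.0, -1.0]]
wrist_force: [0.3, -0.6, 0.5]
width: 0.0004
gripper_force: 0.5
```

To row units: 1.3 cm is 0.013, 1 cm is 0.01.

Call:
drive_tool(
  moves=[
    [[0, 0, 0.005], [0, 0, 0], -1],
    [[0, 0, 0.01], [0, 0, 0], -1],
    [[0, 0, 0.013], [0, 0, 0], -1],
    [[0, 0, 0.013], [0, 0, 0], -1],
  ],
)

```text
t: 6.1
tcp_pos: [0.5165, 0.16, 0.0262]
tool_rot: [[0.995, 0.099, 0.001], [0.099, -0.995, -0.0], [0.001, 0.0, -1.0]]
wrist_force: [-11.3, -3.9, 21.3]
width: 0.0005
gripper_force: 11.3
```

```bash
python3 -c "
from h import *
go(*C[1],.02)"
```

```text
t 6.1 [0.5165 0.16   0.0262] shift cm [-0.05 -0.    0.62] w 0.0005 [-11.3  -3.9  21.3]
```

Cell 1 is full and cell 2 is empty. Next are cell 4 (box +x) and then cell 5.

Call:
drive_tool(
  moves=[
    [[0, 0, -0.02], [0, 0, 0], -1],
    [[0, 0, -0.055], [0, 0, 0], -1],
    [[0.015, 0, -0.055], [0, 0, 0], -1],
    [[0.052, 0, -0.055], [0, 0, 0], -1],
    [[0.052, 0, -0.055], [0, 0, 0], -1],
  ],
)

```text
t: 6.6
tcp_pos: [0.5702, 0.1651, 0.0754]
tool_rot: [[0.995, 0.098, -0.001], [0.098, -0.995, -0.001], [-0.001, 0.0, -1.0]]
wrist_force: [-0.8, -0.7, 0.5]
width: 0.0003
gripper_force: 0.0
```

Call:
drive_tool(
  moves=[
    [[0, 0, 0], [0, 0, 0], -1],
    [[0, 0, 0.01], [0, 0, 0], -1],
    [[0, 0, 0.02], [0, 0, 0], -1],
    [[0, 0, 0.03], [0, 0, 0], -1],
    [[0, 0, 0.04], [0, 0, 0], -1],
  ],
)

```text
t: 7.1
tcp_pos: [0.5677, 0.1653, 0.0365]
tool_rot: [[0.995, 0.099, 0.0], [0.099, -0.995, 0.0], [0.0, 0.0, -1.0]]
wrist_force: [-0.4, -0.2, 1.5]
width: 0.0005
gripper_force: 0.6
```

To row units: 1.3 cm is 0.013, 1 cm is 0.01.

Call:
drive_tool(
  moves=[
    [[0, 0, 0.005], [0, 0, 0], -1],
    [[0, 0, 0.01], [0, 0, 0], -1],
    [[0, 0, 0.013], [0, 0, 0], -1],
    [[0, 0, 0.013], [0, 0, 0], -1],
  ],
)

```text
t: 7.5
tcp_pos: [0.5682, 0.1654, 0.0264]
tool_rot: [[0.995, 0.099, 0.001], [0.099, -0.995, 0.0], [0.001, -0.0, -1.0]]
wrist_force: [-5.5, -1.0, 9.2]
width: 0.0003
gripper_force: 5.7
```

```bash
python3 -c "
from h import *
go(*C[4],.02)"
```

```text
t 7.5 [0.5682 0.1654 0.0264] shift cm [-0.03  0.04  0.64] w 0.0003 [-5.5 -1.   9.2]
```

Cell 4 is full. Next is cell 5.

To row units: -5.3 cm is -0.053, 5.2 cm is 0.052.

Call:
drive_tool(
  moves=[
    [[0, 0, -0.02], [0, 0, 0], -1],
    [[0, 0, -0.053], [0, 0, 0], -1],
    [[0, 0.015, -0.053], [0, 0, 0], -1],
    [[0, 0.052, -0.053], [0, 0, 0], -1],
    [[0, 0.052, -0.053], [0, 0, 0], -1],
  ],
)

```text
t: 8.0
tcp_pos: [0.5737, 0.1099, 0.0768]
tool_rot: [[0.995, 0.096, 0.0], [0.096, -0.995, -0.002], [0.0, 0.002, -1.0]]
wrist_force: [0.4, 0.7, -0.7]
width: 0.0004
gripper_force: 0.0
```

To row units: 4 cm is 0.04, 3 cm is 0.03.

Call:
drive_tool(
  moves=[
    [[0, 0, 0], [0, 0, 0], -1],
    [[0, 0, 0.01], [0, 0, 0], -1],
    [[0, 0, 0.02], [0, 0, 0], -1],
    [[0, 0, 0.03], [0, 0, 0], -1],
    [[0, 0, 0.04], [0, 0, 0], -1],
  ],
)

```text
t: 8.5
tcp_pos: [0.573, 0.114, 0.0359]
tool_rot: [[0.995, 0.1, -0.001], [0.1, -0.995, -0.0], [-0.001, -0.0, -1.0]]
wrist_force: [-0.8, -0.5, 1.4]
width: 0.0005
gripper_force: 0.6
```

Call:
drive_tool(
  moves=[
    [[0, 0, 0.005], [0, 0, 0], -1],
    [[0, 0, 0.01], [0, 0, 0], -1],
    [[0, 0, 0.013], [0, 0, 0], -1],
    [[0, 0, 0.013], [0, 0, 0], -1],
  ],
)

```text
t: 8.9
tcp_pos: [0.5731, 0.1136, 0.0237]
tool_rot: [[0.995, 0.099, -0.001], [0.099, -0.995, -0.0], [-0.001, -0.0, -1.0]]
wrist_force: [0.1, 0.3, -1.1]
width: 0.0007
gripper_force: 1.0
```

```bash
python3 -c "
from h import *
go(*C[5],.02)"
```

```text
t 8.9 [0.5731 0.1136 0.0237] shift cm [-0.01  0.05  0.37] w 0.0007 [ 0.1  0.3 -1.1]
```

Cell 5 is empty, so cells 2 and 5 are the targets. Now to jar_1.

To row units: 33 cm is 0.33, -8 cm is -0.08.

Call:
drive_tool(
  moves=[
    [[0, 0, -0.04], [0, 0, 0], -1],
    [[0, 0, -0.08], [0, 0, 0], -1],
    [[-0.016, 0.33, -0.08], [0, 0, 0], 0.2],
    [[-0.016, 0.33, -0.08], [0, 0, 0], 0.2],
    [[-0.016, 0.33, -0.08], [0, 0, 0], 0.2],
  ],
)

```text
t: 9.4
tcp_pos: [0.5812, -0.0375, 0.1055]
tool_rot: [[0.995, 0.1, 0.002], [0.1, -0.995, -0.0], [0.002, 0.001, -1.0]]
wrist_force: [0.6, -0.6, -0.4]
width: 0.021
gripper_force: 0.0
```

```bash
python3 -c "
from h import *
go(.590,-.2165,.10)"
```

```text
t 9.4 [ 0.5812 -0.0375  0.1055] shift cm [-0.92 17.9   0.55] w 0.021 [ 0.6 -0.6 -0.4]
```

To row units: 17.4 cm is 0.174, -0.9 cm is -0.009.

Call:
drive_tool(
  moves=[
    [[-0.009, 0.174, 0], [0, 0, 0], 0.2],
    [[-0.009, 0.174, 0], [0, 0, 0], 0.2],
    [[-0.009, 0.174, 0], [0, 0, 0], 0.2],
    [[-0.009, 0.174, 0], [0, 0, 0], 0.2],
    [[-0.009, 0.174, 0], [0, 0, 0], 0.2],
  ],
)

```text
t: 9.9
tcp_pos: [0.5887, -0.214, 0.1043]
tool_rot: [[0.996, 0.094, 0.0], [0.094, -0.996, -0.001], [0.0, 0.001, -1.0]]
wrist_force: [-0.2, 0.9, -0.8]
width: 0.0525
gripper_force: 0.0
```

```bash
python3 -c "
from h import *
go(.590,-.2165,.007)
m=camera_model('wrist'); p,d=capture('wrist'); save('w1',p)
hsv=cv2.cvtColor(p,cv2.COLOR_RGB2HSV); w=((hsv[:,:,1]<60)&(hsv[:,:,2]>150)).astype(np.uint8)
k,l,s,c=cv2.connectedComponentsWithStats(w)
for i in range(1,k):
  if s[i,4]>400: print(s[i],onplane('wrist',c[i],.02,m).round(4))
"
```

```text
t 9.9 [ 0.5887 -0.214   0.1043] shift cm [0.11 0.25 9.73] w 0.0525 [-0.2  0.9 -0.8]
[  523     0   117    98 10367] [[ 0.7281 -0.3627  0.02  ]]
[ 570  176   70  122 6283] [[ 0.6168 -0.4111  0.02  ]]
[ 294  218   49   49 1876] [[ 0.5919 -0.2166  0.02  ]]
[ 177  363  275    5 1017] [[ 0.4998 -0.2241  0.02  ]]
[  0 366  23  28 554] [[0.4625 0.0043 0.02  ]]
[606 366  34  28 823] [[ 0.5057 -0.4579  0.02  ]]
[ 173  369  282   30 7851] [[ 0.4845 -0.2238  0.02  ]]
[322 419  41  27 893] [[ 0.4416 -0.2499  0.02  ]]
```

View pics/w1.png

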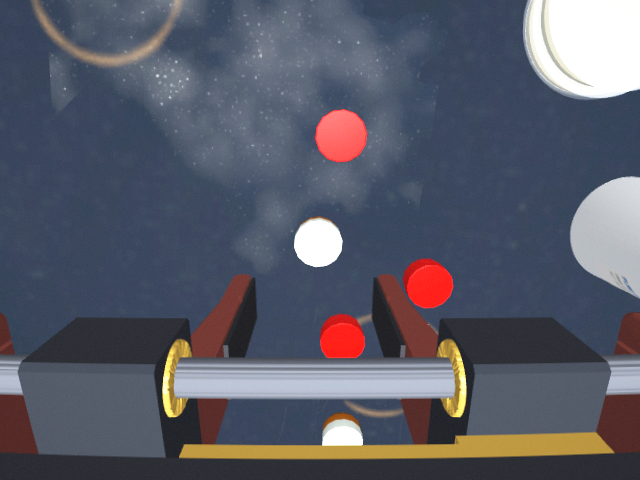

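The wrist view shows the white cap at (318,242). The fingers have clear room beside the reds at (342,135), (342,338) and (428,285). Descending and gripping.

To row units: 9.6 cm is 0.096, 9 cm is 0.09.

Call:
drive_tool(
  moves=[
    [[0.002, 0.002, 0.03], [0, 0, 0], 0.2],
    [[0.002, 0.002, 0.06], [0, 0, 0], 0.2],
    [[0.002, 0.002, 0.08], [0, 0, 0], 0.2],
    [[0.002, 0.002, 0.09], [0, 0, 0], 0.2],
    [[0.002, 0.002, 0.096], [0, 0, 0], 0.2],
  ],
)

```text
t: 10.45
tcp_pos: [0.5913, -0.2106, 0.0077]
tool_rot: [[0.995, 0.1, -0.001], [0.1, -0.995, 0.001], [-0.001, -0.001, -1.0]]
wrist_force: [0.5, 1.0, 0.3]
width: 0.0524
gripper_force: 0.0
```

```bash
python3 -c "
from h import *
go(.591,-.2165,.007)"
```

```text
t 10.45 [ 0.5913 -0.2106  0.0077] shift cm [-0.09  0.58  0.07] w 0.0524 [0.5 1.  0.3]
```

To row units: 0.5 cm is 0.005, -0.1 cm is -0.001.

Call:
drive_tool(
  moves=[
    [[-0.001, 0.005, 0], [0, 0, 0], 0.2],
    [[-0.001, 0.005, 0], [0, 0, 0], -0.3],
    [[-0.001, 0.005, 0], [0, 0, 0], -0.6],
    [[-0.001, 0.005, 0], [0, 0, 0], -0.6],
    [[-0.001, 0.005, 0], [0, 0, 0], -0.6],
  ],
  force=10,
)

```text
t: 10.95
tcp_pos: [0.5914, -0.2174, 0.0093]
tool_rot: [[0.995, 0.099, 0.002], [0.099, -0.995, -0.001], [0.001, 0.001, -1.0]]
wrist_force: [-0.1, 0.1, 2.3]
width: 0.0304
gripper_force: 10.0
```

To row units: -6 cm is -0.06, -3 cm is -0.03.

Call:
drive_tool(
  moves=[
    [[0, 0, 0], [0, 0, 0], -0.6],
    [[0, 0, 0], [0, 0, 0], -0.6],
    [[0, 0, -0.01], [0, 0, 0], -0.6],
    [[0, 0, -0.03], [0, 0, 0], -0.6],
    [[0, 0, -0.06], [0, 0, 0], -0.6],
  ],
)

```text
t: 11.45
tcp_pos: [0.5893, -0.2165, 0.0664]
tool_rot: [[0.995, 0.099, -0.005], [0.099, -0.995, 0.002], [-0.005, -0.003, -1.0]]
wrist_force: [0.8, -1.2, -0.0]
width: 0.0305
gripper_force: 10.0
```

To row units: -3.5 cm is -0.035.

Call:
drive_tool(
  moves=[
    [[0, 0, -0.035], [0, 0, 0], -0.6],
    [[0, 0, -0.035], [0, 0, 0], -0.6],
    [[0, 0, -0.035], [0, 0, 0], -0.6],
  ],
)

```text
t: 11.75
tcp_pos: [0.5912, -0.2173, 0.1043]
tool_rot: [[0.995, 0.099, 0.002], [0.099, -0.995, -0.001], [0.002, 0.001, -1.0]]
wrist_force: [-0.2, -0.3, -0.5]
width: 0.0305
gripper_force: 10.0
```

```bash
python3 -c "
from h import *
go(.573,.113,.10)
m=camera_model('wrist'); p,d=capture('wrist'); save('w2',p[150:])"
```

```text
t 11.75 [ 0.5912 -0.2173  0.1043] shift cm [  1.45 -33.05   0.41] w 0.0305 [-0.2 -0.3 -0.5]
```

View pics/w2.png

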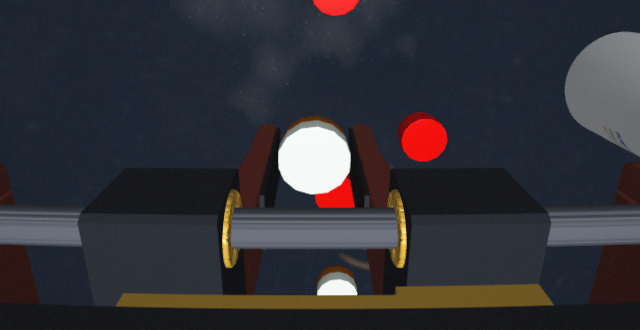

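The jar is held upright, with its cap at (314,307) in the full frame, and nothing else is caught. I measure where its cap sits relative to the TCP while moving to cell 5.

To row units: -33 cm is -0.33, 1.5 cm is 0.015.

Call:
drive_tool(
  moves=[
    [[0.015, -0.33, 0], [0, 0, 0], -0.6],
    [[0.015, -0.33, 0], [0, 0, 0], -0.6],
    [[0.015, -0.33, 0], [0, 0, 0], -0.6],
    [[0.015, -0.33, 0], [0, 0, 0], -0.6],
    [[0.015, -0.33, 0], [0, 0, 0], -0.6],
  ],
)

```text
t: 12.3
tcp_pos: [0.5758, 0.0343, 0.1008]
tool_rot: [[0.995, 0.099, -0.004], [0.099, -0.995, 0.0], [-0.004, -0.0, -1.0]]
wrist_force: [1.2, 0.5, -0.3]
width: 0.0306
gripper_force: 10.0
```

To row units: -13.7 cm is -0.137, 0.4 cm is 0.004.

Call:
drive_tool(
  moves=[
    [[0.004, -0.137, 0], [0, 0, 0], -0.6],
    [[0.004, -0.137, 0], [0, 0, 0], -0.6],
    [[0.004, -0.137, 0], [0, 0, 0], -0.6],
    [[0.004, -0.137, 0], [0, 0, 0], -0.6],
    [[0.004, -0.137, 0], [0, 0, 0], -0.6],
  ],
)

```text
t: 12.8
tcp_pos: [0.5668, 0.1696, 0.1012]
tool_rot: [[0.995, 0.101, -0.003], [0.101, -0.995, -0.001], [-0.003, 0.001, -1.0]]
wrist_force: [0.5, -0.7, -0.3]
width: 0.0307
gripper_force: 10.0
```

```bash
cat >> h.py <<'E'
def jar(box=(265,365,250,360)):
    s=read_state(); m=camera_model('wrist'); p,d=capture('wrist')
    hsv=cv2.cvtColor(p,cv2.COLOR_RGB2HSV); w=((hsv[:,:,1]<60)&(hsv[:,:,2]>170)).astype(np.uint8)
    z=np.zeros_like(w); a,b,c,e=box; z[c:e,a:b]=w[c:e,a:b]
    k,l,st,cc=cv2.connectedComponentsWithStats(z); i=1+np.argmax(st[1:,4])
    mm=cv2.erode((l==i).astype(np.uint8),np.ones((7,7)))>0
    v,u=np.nonzero(mm); o,r=ray('wrist',np.c_[u,v],m)
    # unit depth along the optical axis: camera-frame z of r is -1
    P=o+r*d[mm][:,None]; n=np.linalg.svd(P-P.mean(0))[2][2]
    print("cap",st[i],P.mean(0).round(4),"normal",n.round(3),"tcp",np.round(s["tcp_pos"],4))
    return p
E
python3 -c "
from h import *
go(.573,.113,.067); jar()"
```

```text
t 12.8 [0.5668 0.1696 0.1012] shift cm [0.06 5.69 3.42] w 0.0307 [ 0.5 -0.7 -0.3]
cap [ 278  250   87  108 7109] [0.5616 0.1671 0.0954] normal [-0.041 -0.987  0.158] tcp [0.5668 0.1696 0.1012]
```

To row units: 5.7 cm is 0.057, 1 cm is 0.01.

Call:
drive_tool(
  moves=[
    [[0.001, 0.057, 0.01], [0, 0, 0], -0.6],
    [[0.001, 0.057, 0.01], [0, 0, 0], -0.6],
    [[0.001, 0.057, 0.01], [0, 0, 0], -0.6],
    [[0.001, 0.057, 0.01], [0, 0, 0], -0.6],
  ],
)

```text
t: 13.25
tcp_pos: [0.5745, 0.1118, 0.0931]
tool_rot: [[0.995, 0.097, -0.0], [0.097, -0.995, 0.0], [-0.0, -0.0, -1.0]]
wrist_force: [0.2, 0.3, -0.3]
width: 0.0303
gripper_force: 10.0
```

```bash
sed -i "s/ w=((hsv\[:,:,1\]<60)&(hsv\[:,:,2\]>170))/ w=((hsv[:,:,1]<60)\&(hsv[:,:,2]>120)\&(d<np.percentile(d[290:320,300:330],50)+.006)\&(d>np.percentile(d[290:320,300:330],50)-.006))/" h.py
python3 -c "
from h import *
go(.573,.113,.067); p=jar(); save('w3',p)"
```

```text
t 13.25 [0.5745 0.1118 0.0931] shift cm [-0.13 -0.13  2.61] w 0.0303 [ 0.2  0.3 -0.3]
cap [ 278  270   73   74 4224] [0.5756 0.1116 0.1037] normal [0.009 0.001 1.   ] tcp [0.5745 0.1118 0.0931]
```

View pics/w3.png

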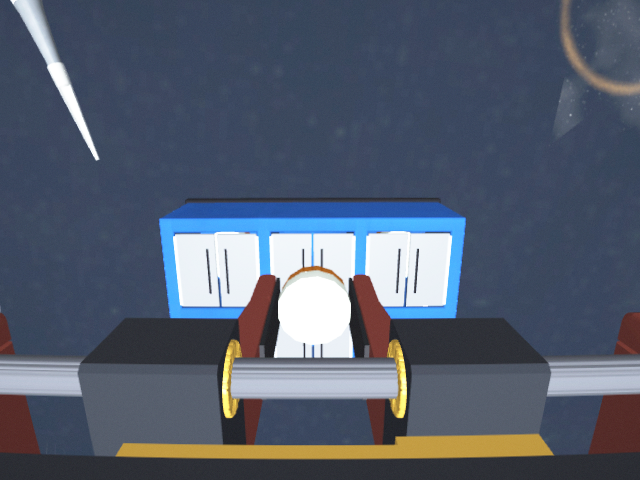

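The picture shows the jar over cell 5. The neighbouring cells have their centres near (217,270) and (408,269), so I check the cell centre from those.

```bash
python3 -c "
from h import *
m=camera_model('wrist'); q=onplane('wrist',[(217.5,270),(408,269.5)],.054,m); print(q.round(4),q.mean(0).round(4)); go(*q.mean(0)[:2],.0645)"
```

```text
[[0.5694 0.1649 0.054 ]
 [0.58   0.0608 0.054 ]] [0.5747 0.1129 0.054 ]
t 13.3 [0.5745 0.1124 0.0933] shift cm [ 0.02 -0.04  2.88] w 0.0305 [-0.3  0.6 -1.2]
```

To row units: 2.9 cm is 0.029, 2.8 cm is 0.028.

Call:
drive_tool(
  moves=[
    [[-0.002, 0, 0.015], [0, 0, 0], -0.6],
    [[-0.002, 0, 0.023], [0, 0, 0], -0.6],
    [[-0.002, 0, 0.028], [0, 0, 0], -0.6],
    [[-0.002, 0, 0.029], [0, 0, 0], -0.6],
    [[-0.002, 0, 0.029], [0, 0, 0], -0.6],
  ],
)

```text
t: 13.8
tcp_pos: [0.5724, 0.1127, 0.064]
tool_rot: [[0.995, 0.099, -0.0], [0.099, -0.995, 0.0], [-0.0, -0.0, -1.0]]
wrist_force: [-0.4, 0.4, -0.4]
width: 0.0306
gripper_force: 10.0
```

Call:
drive_tool(
  moves=[
    [[0, 0, 0], [0, 0, 0], -0.6],
    [[0, 0, 0], [0, 0, 0], -0.6],
  ],
)

```text
t: 14.0
tcp_pos: [0.5728, 0.1125, 0.0647]
tool_rot: [[0.995, 0.099, 0.001], [0.099, -0.995, 0.0], [0.001, -0.0, -1.0]]
wrist_force: [0.2, -1.2, 0.0]
width: 0.0307
gripper_force: 10.0
```

To row units: -3 cm is -0.03, -1.5 cm is -0.015.

Call:
drive_tool(
  moves=[
    [[0, 0, 0], [0, 0, 0], -0.1],
    [[0, 0, 0], [0, 0, 0], 0.05],
    [[0, 0, 0], [0, 0, 0], 0.05],
    [[0, 0, -0.015], [0, 0, 0], 0.05],
    [[0, 0, -0.03], [0, 0, 0], 0.05],
  ],
)

```text
t: 14.5
tcp_pos: [0.5723, 0.1124, 0.0953]
tool_rot: [[0.995, 0.099, -0.0], [0.099, -0.995, -0.0], [-0.0, 0.0, -1.0]]
wrist_force: [-0.1, 0.7, 0.2]
width: 0.0461
gripper_force: 0.0
```

To row units: -0.5 cm is -0.005.

Call:
drive_tool(
  moves=[
    [[0, 0, -0.005], [0, 0, 0], -0.6],
    [[0, 0, -0.005], [0, 0, 0], -1],
    [[0, 0, -0.005], [0, 0, 0], -1],
    [[0, 0, -0.005], [0, 0, 0], -1],
    [[0, 0, -0.005], [0, 0, 0], -1],
  ],
)

```text
t: 15.0
tcp_pos: [0.5721, 0.1123, 0.0985]
tool_rot: [[0.995, 0.099, -0.001], [0.099, -0.995, -0.0], [-0.001, -0.0, -1.0]]
wrist_force: [-0.7, 0.1, -0.8]
width: 0.0098
gripper_force: 0.0
```

```bash
python3 -c "
from h import *
go(.574,.113,.076); p=jar((250,380,230,330)); save('w4',p)"
```

```text
t 15.0 [0.5721 0.1123 0.0985] shift cm [ 0.2  -0.05  2.25] w 0.0098 [-0.7  0.1 -0.8]
cap [ 284  246   61   62 1815] [0.5702 0.1125 0.0741] normal [ 0.002 -0.016  1.   ] tcp [0.5721 0.1123 0.0985]
```

View pics/w4.png

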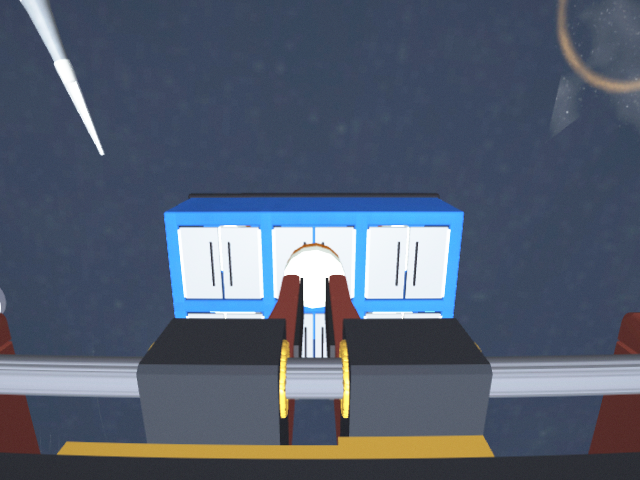

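The jar lies level on the shutters of cell 5, cap at (314,277) and z = 0.074. Pushing it down slowly.

To row units: 2.8 cm is 0.028, 2.5 cm is 0.025.

Call:
drive_tool(
  moves=[
    [[0.001, -0.001, 0.01], [0, 0, 0], -1],
    [[0.001, -0.001, 0.018], [0, 0, 0], -1],
    [[0.001, -0.001, 0.022], [0, 0, 0], -1],
    [[0.001, -0.001, 0.025], [0, 0, 0], -1],
    [[0.001, -0.001, 0.028], [0, 0, 0], -1],
  ],
)

```text
t: 15.55
tcp_pos: [0.5733, 0.1135, 0.071]
tool_rot: [[0.995, 0.099, -0.0], [0.099, -0.995, 0.0], [-0.0, -0.0, -1.0]]
wrist_force: [-0.5, -0.2, 1.7]
width: 0.0006
gripper_force: 0.7
```

To row units: 2 cm is 0.02, 1.6 cm is 0.016.

Call:
drive_tool(
  moves=[
    [[0, 0, 0.004], [0, 0, 0], -1],
    [[0, 0, 0.008], [0, 0, 0], -1],
    [[0, 0, 0.012], [0, 0, 0], -1],
    [[0, 0, 0.016], [0, 0, 0], -1],
    [[0, 0, 0.02], [0, 0, 0], -1],
  ],
)

```text
t: 16.05
tcp_pos: [0.5733, 0.1135, 0.0507]
tool_rot: [[0.995, 0.099, -0.0], [0.099, -0.995, -0.0], [-0.0, -0.0, -1.0]]
wrist_force: [-0.1, -0.1, 1.3]
width: 0.0005
gripper_force: 0.2
```

Call:
drive_tool(
  moves=[
    [[0, 0, 0.004], [0, 0, 0], -1],
    [[0, 0, 0.008], [0, 0, 0], -1],
    [[0, 0, 0.012], [0, 0, 0], -1],
    [[0, 0, 0.016], [0, 0, 0], -1],
    [[0, 0, 0.02], [0, 0, 0], -1],
  ],
)

```text
t: 16.55
tcp_pos: [0.5734, 0.1135, 0.0309]
tool_rot: [[0.995, 0.099, -0.0], [0.099, -0.995, -0.0], [-0.0, 0.0, -1.0]]
wrist_force: [0.2, 0.0, 0.4]
width: 0.0009
gripper_force: 0.5
```

```bash
python3 -c "
from h import *
go(.574,.113,.024)"
```

```text
t 16.55 [0.5734 0.1135 0.0309] shift cm [0.06 0.05 0.69] w 0.0009 [0.2 0.  0.4]
```

To row units: 0.8 cm is 0.008, 0.7 cm is 0.007.

Call:
drive_tool(
  moves=[
    [[0, 0, 0.004], [0, 0, 0], -1],
    [[0, 0, 0.007], [0, 0, 0], -1],
    [[0, 0, 0.008], [0, 0, 0], -1],
    [[0, 0, 0.008], [0, 0, 0], -1],
    [[0, 0, 0.008], [0, 0, 0], -1],
  ],
)

```text
t: 17.05
tcp_pos: [0.5737, 0.1136, 0.0263]
tool_rot: [[0.995, 0.099, 0.002], [0.099, -0.995, 0.0], [0.002, 0.0, -1.0]]
wrist_force: [-6.9, 0.0, 14.6]
width: 0.0001
gripper_force: 8.2
```

Jar 1 is seated flat, since the tips stop at z = 0.026. Now jar_2.

To row units: 34.9 cm is 0.349, -17.7 cm is -0.177.

Call:
drive_tool(
  moves=[
    [[0, 0, -0.03], [0, 0, 0], -1],
    [[0, 0, -0.075], [0, 0, 0], -1],
    [[-0.177, 0.349, -0.08], [0, 0, 0], 0.2],
    [[-0.177, 0.349, -0.08], [0, 0, 0], 0.2],
    [[-0.177, 0.349, -0.08], [0, 0, 0], 0.2],
  ],
)

```text
t: 17.55
tcp_pos: [0.5186, -0.0274, 0.1005]
tool_rot: [[0.995, 0.1, 0.001], [0.1, -0.995, -0.0], [0.001, 0.0, -1.0]]
wrist_force: [0.6, -0.7, 0.5]
width: 0.021
gripper_force: 0.0
```

```bash
python3 -c "
from h import *
go(.432,-.251,.10)"
```

```text
t 17.55 [ 0.5186 -0.0274  0.1005] shift cm [-10.86  21.37   0.05] w 0.021 [ 0.6 -0.7  0.5]
```

To row units: 20.9 cm is 0.209, -10.9 cm is -0.109.

Call:
drive_tool(
  moves=[
    [[-0.109, 0.209, 0], [0, 0, 0], 0.2],
    [[-0.109, 0.209, 0], [0, 0, 0], 0.2],
    [[-0.109, 0.209, 0], [0, 0, 0], 0.2],
    [[-0.109, 0.209, 0], [0, 0, 0], 0.2],
    [[-0.109, 0.209, 0], [0, 0, 0], 0.2],
  ],
)

```text
t: 18.05
tcp_pos: [0.4299, -0.2476, 0.1003]
tool_rot: [[0.995, 0.097, 0.0], [0.097, -0.995, -0.001], [0.0, 0.001, -1.0]]
wrist_force: [0.7, 0.2, 0.1]
width: 0.0523
gripper_force: 0.0
```

Call:
drive_tool(
  moves=[
    [[0, 0, 0], [0, 0, 0], 0.2],
    [[0, 0, 0], [0, 0, 0], 0.2],
  ],
)

```text
t: 18.25
tcp_pos: [0.4311, -0.2454, 0.1]
tool_rot: [[0.995, 0.097, 0.0], [0.097, -0.995, 0.001], [0.0, -0.001, -1.0]]
wrist_force: [0.3, 0.8, 0.3]
width: 0.0526
gripper_force: 0.0
```

```bash
python3 -c "
from h import *
m=camera_model('wrist'); p,d=capture('wrist'); save('w5',p)
hsv=cv2.cvtColor(p,cv2.COLOR_RGB2HSV); w=((hsv[:,:,1]<60)&(hsv[:,:,2]>150)).astype(np.uint8)
w[:150]=0;w[330:]=0
k,l,s,c=cv2.connectedComponentsWithStats(w)
for i in range(1,k):
  if s[i,4]>400:
    q=onplane('wrist',c[i],.02,m)[0]; print(s[i],q.round(4)); go(q[0],q[1],.0075)
"
```

```text
[327 202  96  27 595] [ 0.4549 -0.2812  0.02  ]
t 18.3 [ 0.4315 -0.2446  0.1   ] shift cm [1.96 3.88 9.25] w 0.0528 [-0.2  0.2  0.9]
[ 299  221   49   51 1961] [ 0.4334 -0.2512  0.02  ]
t 18.3 [ 0.4315 -0.2446  0.1   ] shift cm [0.12 0.69 9.25] w 0.0528 [-0.2  0.2  0.9]
```

View pics/w5.png

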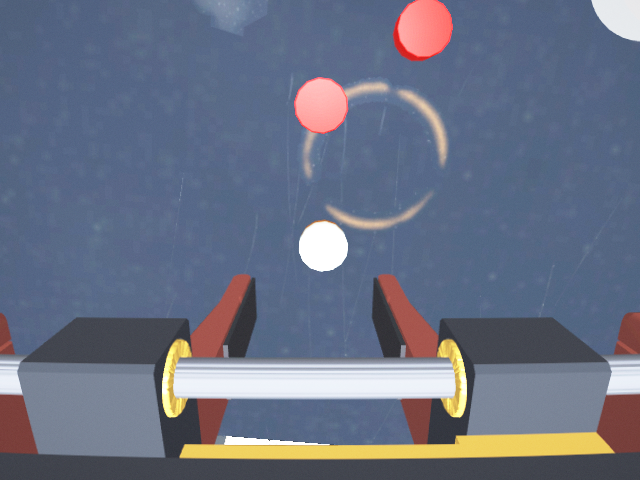

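The white jar is at (323,246) with free space all round. Descending with y corrected by 0.7 cm.

To row units: 9.2 cm is 0.092, 9 cm is 0.09.

Call:
drive_tool(
  moves=[
    [[0.001, 0.007, 0.03], [0, 0, 0], 0.2],
    [[0.001, 0.007, 0.06], [0, 0, 0], 0.2],
    [[0.001, 0.007, 0.08], [0, 0, 0], 0.2],
    [[0.001, 0.007, 0.09], [0, 0, 0], 0.2],
    [[0.001, 0.007, 0.092], [0, 0, 0], 0.2],
  ],
)

```text
t: 18.8
tcp_pos: [0.4329, -0.2504, 0.0069]
tool_rot: [[0.995, 0.101, -0.002], [0.101, -0.995, 0.001], [-0.002, -0.002, -1.0]]
wrist_force: [-0.1, 0.8, -0.4]
width: 0.0527
gripper_force: 0.0
```

Call:
drive_tool(
  moves=[
    [[0, 0, 0], [0, 0, 0], 0.2],
  ],
)

```text
t: 18.9
tcp_pos: [0.4337, -0.2515, 0.0088]
tool_rot: [[0.995, 0.1, 0.001], [0.1, -0.995, -0.0], [0.001, 0.0, -1.0]]
wrist_force: [1.0, 0.8, 0.7]
width: 0.0529
gripper_force: 0.0
```

```bash
python3 -c "
from h import *
go(.4328,-.2512,.0075)"
```

```text
t 18.9 [ 0.4337 -0.2515  0.0088] shift cm [-0.09 -0.04  0.13] w 0.0529 [1.  0.8 0.7]
```

Call:
drive_tool(
  moves=[
    [[0, 0, 0], [0, 0, 0], -0.3],
    [[0, 0, 0], [0, 0, 0], -0.6],
    [[0, 0, 0], [0, 0, 0], -0.6],
    [[0, 0, 0], [0, 0, 0], -0.6],
    [[0, 0, 0], [0, 0, 0], -0.6],
  ],
)

```text
t: 19.4
tcp_pos: [0.4334, -0.2522, 0.009]
tool_rot: [[0.995, 0.099, 0.001], [0.099, -0.995, -0.001], [0.001, 0.001, -1.0]]
wrist_force: [-0.2, 1.2, 3.7]
width: 0.0306
gripper_force: 10.0
```

To row units: -9 cm is -0.09, -6 cm is -0.06.

Call:
drive_tool(
  moves=[
    [[0, 0, 0], [0, 0, 0], -0.6],
    [[0, 0, -0.01], [0, 0, 0], -0.6],
    [[0, 0, -0.03], [0, 0, 0], -0.6],
    [[0, 0, -0.06], [0, 0, 0], -0.6],
    [[0, 0, -0.09], [0, 0, 0], -0.6],
  ],
)

```text
t: 19.9
tcp_pos: [0.4324, -0.2516, 0.0987]
tool_rot: [[0.995, 0.099, -0.002], [0.099, -0.995, 0.001], [-0.001, -0.001, -1.0]]
wrist_force: [0.3, -0.0, 0.4]
width: 0.0307
gripper_force: 10.0
```

```bash
python3 -c "
from h import *
go(.522,.1085,.095)"
```

```text
t 19.9 [ 0.4324 -0.2516  0.0987] shift cm [ 12.48 -34.95   0.39] w 0.0307 [ 0.3 -0.   0.4]
```

To row units: -34.9 cm is -0.349, 12.4 cm is 0.124.

Call:
drive_tool(
  moves=[
    [[0.124, -0.349, 0], [0, 0, 0], -0.6],
    [[0.124, -0.349, 0], [0, 0, 0], -0.6],
    [[0.124, -0.349, 0], [0, 0, 0], -0.6],
    [[0.124, -0.349, 0], [0, 0, 0], -0.6],
    [[0.124, -0.349, 0], [0, 0, 0], -0.6],
  ],
)

```text
t: 20.4
tcp_pos: [0.4929, -0.0074, 0.0985]
tool_rot: [[0.995, 0.098, 0.0], [0.098, -0.995, -0.0], [0.0, 0.0, -1.0]]
wrist_force: [0.6, -0.1, 0.1]
width: 0.0302
gripper_force: 10.0
```

```bash
python3 -c "
from h import *
go(.522,.1085,.095)"
```

```text
t 20.4 [ 0.4929 -0.0074  0.0985] shift cm [  4.04 -11.25   0.35] w 0.0302 [ 0.6 -0.1  0.1]
```

To row units: -11 cm is -0.11, 4 cm is 0.04.

Call:
drive_tool(
  moves=[
    [[0.04, -0.11, 0.004], [0, 0, 0], -0.6],
    [[0.04, -0.11, 0.004], [0, 0, 0], -0.6],
    [[0.04, -0.11, 0.004], [0, 0, 0], -0.6],
    [[0.04, -0.11, 0.004], [0, 0, 0], -0.6],
    [[0.04, -0.11, 0.004], [0, 0, 0], -0.6],
  ],
)

```text
t: 20.9
tcp_pos: [0.5216, 0.104, 0.094]
tool_rot: [[0.995, 0.1, -0.001], [0.1, -0.995, -0.001], [-0.001, 0.001, -1.0]]
wrist_force: [-1.1, 1.2, -0.4]
width: 0.0305
gripper_force: 10.0
```

Call:
drive_tool(
  moves=[
    [[0, 0, 0], [0, 0, 0], -0.6],
    [[0, 0, 0], [0, 0, 0], -0.6],
  ],
)

```text
t: 21.1
tcp_pos: [0.5219, 0.1029, 0.0943]
tool_rot: [[0.995, 0.097, 0.0], [0.097, -0.995, -0.0], [0.0, 0.0, -1.0]]
wrist_force: [-0.4, 0.1, -0.3]
width: 0.0307
gripper_force: 10.0
```

```bash
python3 -c "
from h import *
jar(); go(.522,.1083,.0645)"
```

```text
cap [ 278  272   73   74 4215] [0.5226 0.1028 0.1052] normal [ 0.011 -0.001  1.   ] tcp [0.5219 0.1029 0.0943]
t 21.15 [0.5219 0.103  0.0943] shift cm [ 0.06 -0.53  2.98] w 0.0304 [ 0.5 -0.2 -0.4]
```

To row units: 3 cm is 0.03, 2.8 cm is 0.028.

Call:
drive_tool(
  moves=[
    [[0, -0.005, 0.015], [0, 0, 0], -0.6],
    [[0, -0.005, 0.023], [0, 0, 0], -0.6],
    [[0, -0.005, 0.028], [0, 0, 0], -0.6],
    [[0, -0.005, 0.03], [0, 0, 0], -0.6],
    [[0, -0.005, 0.03], [0, 0, 0], -0.6],
  ],
)

```text
t: 21.65
tcp_pos: [0.5212, 0.1091, 0.0636]
tool_rot: [[0.995, 0.099, -0.001], [0.099, -0.995, -0.0], [-0.001, 0.0, -1.0]]
wrist_force: [-0.1, -0.1, -0.2]
width: 0.0303
gripper_force: 10.0
```

Call:
drive_tool(
  moves=[
    [[0, 0, 0], [0, 0, 0], -0.6],
    [[0, 0, 0], [0, 0, 0], -0.6],
  ],
)

```text
t: 21.85
tcp_pos: [0.5217, 0.1092, 0.0646]
tool_rot: [[0.995, 0.099, 0.001], [0.099, -0.995, 0.0], [0.001, 0.0, -1.0]]
wrist_force: [0.4, 0.3, -0.1]
width: 0.0306
gripper_force: 10.0
```

To row units: 0.1 cm is 0.001.

Call:
drive_tool(
  moves=[
    [[0, 0.001, 0], [0, 0, 0], -0.6],
    [[0, 0.001, 0.001], [0, 0, 0], -0.6],
    [[0, 0.001, 0.001], [0, 0, 0], 0.05],
    [[0, 0.001, 0.001], [0, 0, 0], 0.05],
    [[0, 0.001, 0.001], [0, 0, 0], 0.05],
  ],
)

```text
t: 22.35
tcp_pos: [0.5216, 0.1081, 0.0632]
tool_rot: [[0.995, 0.099, 0.0], [0.099, -0.995, 0.0], [0.0, -0.0, -1.0]]
wrist_force: [-0.0, 1.0, 0.4]
width: 0.0462
gripper_force: 0.0
```

Call:
drive_tool(
  moves=[
    [[0, 0, -0.015], [0, 0, 0], 0.05],
    [[0, 0, -0.035], [0, 0, 0], -0.2],
    [[0, 0, -0.035], [0, 0, 0], -1],
    [[0, 0, -0.035], [0, 0, 0], -1],
    [[0, 0, -0.035], [0, 0, 0], -1],
  ],
)

```text
t: 22.85
tcp_pos: [0.5212, 0.1081, 0.0975]
tool_rot: [[0.995, 0.099, -0.001], [0.099, -0.995, -0.0], [-0.001, 0.0, -1.0]]
wrist_force: [0.5, -0.5, -0.6]
width: 0.0173
gripper_force: 0.0
```

```bash
python3 -c "
from h import *
go(.522,.108,.076); p=jar((250,380,230,330)); save('w6',p)"
```

```text
t 22.85 [0.5212 0.1081 0.0975] shift cm [0.08 0.02 2.15] w 0.0173 [ 0.5 -0.5 -0.6]
cap [ 284  248   60   62 2068] [0.516  0.1069 0.074 ] normal [-0.017  0.004  1.   ] tcp [0.5212 0.1081 0.0975]
```

View pics/w6.png

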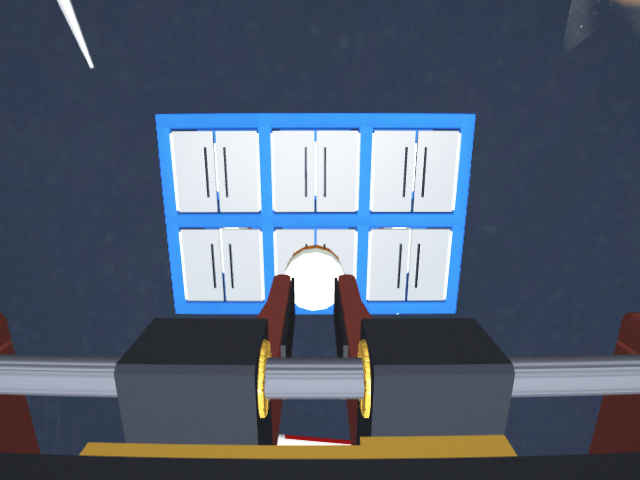

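Jar 2 lies level on cell 2, cap at (314,279), and the cell 5 shutters have closed over jar 1. Pushing down.

To row units: 2.6 cm is 0.026, 2.2 cm is 0.022.

Call:
drive_tool(
  moves=[
    [[0.001, 0, 0], [0, 0, 0], -1],
    [[0.001, 0, 0.01], [0, 0, 0], -1],
    [[0.001, 0, 0.018], [0, 0, 0], -1],
    [[0.001, 0, 0.022], [0, 0, 0], -1],
    [[0.001, 0, 0.026], [0, 0, 0], -1],
  ],
)

```text
t: 23.4
tcp_pos: [0.5221, 0.1082, 0.0713]
tool_rot: [[0.995, 0.099, -0.001], [0.099, -0.995, -0.0], [-0.001, 0.0, -1.0]]
wrist_force: [-0.5, -0.3, 1.9]
width: 0.0009
gripper_force: 0.8
```

To row units: 2 cm is 0.02, 1.6 cm is 0.016.

Call:
drive_tool(
  moves=[
    [[0, 0, 0.004], [0, 0, 0], -1],
    [[0, 0, 0.008], [0, 0, 0], -1],
    [[0, 0, 0.012], [0, 0, 0], -1],
    [[0, 0, 0.016], [0, 0, 0], -1],
    [[0, 0, 0.02], [0, 0, 0], -1],
  ],
)

```text
t: 23.9
tcp_pos: [0.5225, 0.1082, 0.0518]
tool_rot: [[0.995, 0.099, -0.0], [0.099, -0.995, 0.0], [-0.0, -0.0, -1.0]]
wrist_force: [0.9, -0.3, -0.2]
width: 0.0002
gripper_force: 0.3
```

To row units: 2 cm is 0.02, 1.6 cm is 0.016.

Call:
drive_tool(
  moves=[
    [[0, 0, 0.004], [0, 0, 0], -1],
    [[0, 0, 0.008], [0, 0, 0], -1],
    [[0, 0, 0.012], [0, 0, 0], -1],
    [[0, 0, 0.016], [0, 0, 0], -1],
    [[0, 0, 0.02], [0, 0, 0], -1],
  ],
)

```text
t: 24.4
tcp_pos: [0.5225, 0.1082, 0.0317]
tool_rot: [[0.995, 0.099, -0.0], [0.099, -0.995, 0.0], [-0.0, -0.0, -1.0]]
wrist_force: [-0.1, -0.3, 0.1]
width: 0.0006
gripper_force: 0.5
```

To row units: 0.9 cm is 0.009, 0.8 cm is 0.008.

Call:
drive_tool(
  moves=[
    [[0, 0, 0.004], [0, 0, 0], -1],
    [[0, 0, 0.008], [0, 0, 0], -1],
    [[0, 0, 0.009], [0, 0, 0], -1],
    [[0, 0, 0.009], [0, 0, 0], -1],
    [[0, 0, 0.009], [0, 0, 0], -1],
  ],
)

```text
t: 24.9
tcp_pos: [0.5229, 0.1083, 0.0263]
tool_rot: [[0.995, 0.099, 0.002], [0.099, -0.995, 0.0], [0.002, 0.0, -1.0]]
wrist_force: [-8.2, -1.2, 16.5]
width: 0.0004
gripper_force: 9.4
```

Jar 2 is seated too. Retreating.

To row units: -14 cm is -0.14, -12 cm is -0.12.

Call:
drive_tool(
  moves=[
    [[0, 0, -0.02], [0, 0, 0], -1],
    [[0, 0, -0.06], [0, 0, 0], -1],
    [[0, 0, -0.12], [0, 0, 0], -1],
    [[0, 0, -0.14], [0, 0, 0], -1],
    [[0, 0, -0.14], [0, 0, 0], -1],
  ],
)

```text
t: 25.4
tcp_pos: [0.5249, 0.1086, 0.1694]
tool_rot: [[0.995, 0.099, 0.01], [0.099, -0.995, 0.001], [0.01, -0.0, -1.0]]
wrist_force: [0.8, 0.7, 0.7]
width: 0.0006
gripper_force: 0.0
```

Call:
drive_tool(
  moves=[
    [[0, 0, 0], [0, 0, 0], -1],
    [[0, 0, 0], [0, 0, 0], -1],
    [[0, 0, 0], [0, 0, 0], -1],
    [[0, 0, 0], [0, 0, 0], -1],
    [[0, 0, 0], [0, 0, 0], -1],
  ],
)

```text
t: 25.9
tcp_pos: [0.5222, 0.1082, 0.1622]
tool_rot: [[0.995, 0.099, -0.002], [0.099, -0.995, -0.0], [-0.002, 0.0, -1.0]]
wrist_force: [0.3, -0.2, 0.1]
width: 0.0005
gripper_force: 0.0
```

```bash
python3 -c "
from h import *
p,d=capture('scene'); save('end',cv2.resize(p[140:400,180:540],None,fx=2,fy=2))"
```

```text
(no output)
```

View pics/end.png

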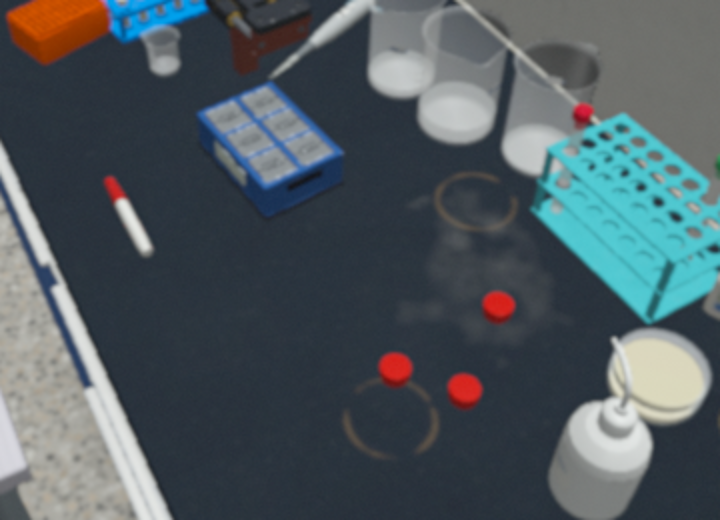

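The box at (270,150) is shut with both white jars inside. The reds, the beaker at (162,50), the marker at (128,215) and the bottle look undisturbed. Handing in.

```bash
python3 -c "
from station import *
print(hand_in())"
```

```text
the job is handed in; nothing more can be done
None
```

Both amber jars are stored, one in cell 5 and one in cell 2, each pushed down until the fingertips stopped at stored-jar cap height; the job was handed in at about 26 s, and hand_in returned no verdict.

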